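Nest a culture dish and set its clamp screw

ROBOT

A 6-joint arm with a two-finger parallel gripper is mounted at the origin on the work surface. World frame = base frame: x ahead of the robot, y to its left, z up, the work surface at z = 0. Lengths are in mm, angles in degrees, forces in N, time in s.
With the tool pointing down it reaches from about 300 to 875 mm from the base axis. Payload 6.4 kg.
Tool frame: the origin (TCP) lies midway between the tips of the shut fingers; the grasp point (between the pads) lies 19 mm behind it; z points along the fingers, y is the direction in which the jaws open and shut (so a half turn about z gives the same grasp; the last joint's range is limited). The gripper opens to 88 mm and grips with 3 to 60 N. Pads are 18 mm wide; open, the fingers measure 123 mm over their backs; the gripper's body (75 mm by 187 mm) begins 45 mm behind the grasp point.
Start: joints at [-79.028, 10.359, 92.074, -0, 77.567, -11.82], TCP at [222.767, -530.109, 213.414] pointing down, gripper open.
Joint ranges: [-171.53, 171.53], [-51.25, 118.39], [17.06, 147.69], [-65.23, 245.23], [0, 150.52], [-178.68, 178.68]. Speed limits (degrees/s): [147.25, 147.25, 172.46, 180, 180, 180].

INTERFACE

Orientations are given as a 3x3 rotation matrix whose columns are the frame's x, y, z axes.
In Python, from station import robot gives the robot as it stands. Calls block until the motion is done:
- robot.move_ptp(position, orientation): joint-space move of the TCP to a pose.
- robot.move_straight(position, attitude=None, feed=150, f_stop=None): straight line of the TCP; attitude=None keeps the orientation; feed is the mean speed in mm/s. With f_stop (N) it stops when the force on the tool has changed by that much, and returns True; else False.
- robot.movej(angles): joint-space move.
- robot.grip(opening, f_grip=None): finger opening in mm; f_grip is the grip in N (None keeps the last); returns when the fingers have stopped.
- robot.dwell(seconds).
- robot.solve_ik(position, orientation): joint angles nearest the present ones, or None.
- robot.sense(): the state.
- robot.capture(name): name is "scene" or "top" or "wrist"; returns (picture, depth): 480x640x3 uint8, red, green, blue; 480x640 float32, mm along the optical axis (not along the pixel's ray), 0 where there is no reading.
- robot.camera_model(name): a dict with "fx", "fy", "cx", "cy" (pixels), "distortion" ([k1, k2, p1, p2, k3] as OpenCV has them; the pictures are not rectified), "rvec" (rotation vector, rad) and "tvec" (3), from world to camera coordinates, as OpenCV has them; the wrist camera has in their place "hand_eye" (4x4, takes a point from camera to tool coordinates, whose origin is the TCP and whose axes are the flange's). Camera axes: x right, y down, z forward; pixel columns grow to the right and rows downward; lengths in mm; the calibration is good to about 2 mm. A picture is of the moment at which its call begins: read the wrist's pose just before it. camera_model takes no time and is no camera call.
A pose or a line that the arm cannot do raises robot.PlanningError and nothing moves.
- robot.job_done(): hands the job in, once; it reports no verdict.
The state is a dict: "time": time; "joints": joint angles; "dq": joint speeds; "tau": joint torques, N m; "tcp_pos": TCP position; "orientation": TCP orientation; "force": force on the tool from outside, world axes, zero at the start; "ft_torque": the same for the moment, N m; "grip_width": finger opening in mm.
Only numpy, scipy, OpenCV 4.12 (cv2) and the standard library are available. Lean on these libraries where they do the work, as an engineer would, in place of code of your own. Each camera call takes 0.05 s, during which the arm holds its last target.

TASK

Gently lower the amber culture dish flat into the round nest of the aluminium holder and let go of it. Then turn the red thumbscrew clockwise until it is fully seated, back it off a quarter turn so the dish is not pinched, and finish holding the thumbscrew still there between the fingers. Leave the white dish, the bottle, the blue rack and the loose red cap where they are.

Things in the scene. Friction and masses are not known exactly. Their poses are not given: they have to be found in the camera images.
- dish: closed culture dish, amber with brown spots on top: a plain disc 60 mm in diameter and 20 mm tall, about 60 g, loose on the bench. Origin: centre of its underside, z up through its flat top. It may stand at either of two places, the white dish at the other.
- fixture: the holder, fixed to the bench: flat aluminium plate 110 x 215 x 12 mm with the round nest at one end and the thumbscrew at the other. Origin: centre of its underside. z up, x across the plate; y along it from the nest (57.5 mm off the origin, at -y) to the thumbscrew (57.5 mm, at +y).
- nest (a point): centre of the floor of the round nest: a recess in the plate, 63 mm wide, 6 mm deep, with a 2 mm bevelled mouth. Its floor is 6 mm and the plate's top 12 mm above the bench. Axes are the holder's: y points from here to the thumbscrew's axis, 115 mm away. Beside the nest, in the x direction, there is nothing above the plate's top, so there is room for fingers.
- jaw_tip (a point): middle of the front face of a brass sliding jaw, 24 mm wide, riding 1 to 9 mm above the plate's top between nest and thumbscrew. The thumbscrew moves it: seated, the jaw stands 0.5 mm clear of a dish centred in the nest; it draws back 3 mm per rad. Axes are the holder's. It needs no handling.
- wing (a point): the thumbscrew's grip point, on its upright axis, 59 mm above the bench, in its red upright wing: a bar 42 mm long, 12 mm thick, top at 68 mm, over a round flange 40 mm wide, top at 36 mm. Axes turn with the wing: x along the bar (a white mark on top at -x), y through its thickness, z up. Seated, the bar lies across the holder, wing x along the holder's x.
- thumbscrew (a joint): turn of the thumbscrew in rad from its seat: 0 = fully seated (a hard stop), growing as it is turned anticlockwise seen from above (backed off); at most 4.7. It starts 1.0 to 2.4 rad off its seat, turns with slight friction (about 0.06 N m) and stays where it is left.
- white_dish: same dish in white with grey spots, a bystander, 60 mm in diameter, 20 mm tall. Origin: centre of its underside.
- bottle: clear glass bottle with a red cap, 68 mm in diameter, 150 mm tall, bystander. Origin: centre of its underside.
- rack: blue tube rack, 75 x 170 x 50 mm (long in its y), with three round holes, bystander. Origin: centre of its underside.
- cap: loose red bottle cap, 44 mm in diameter, 18 mm tall, bystander. Origin: centre of its underside.
Things that resemble listed ones, but are neither listed nor needed, are in the scene too. What is meant by the dish is not turquoise, and is the larger of those in its own colour. There is more than one size of the fixture; the one meant has the size given above.

How it is judged:
By the outcome, as a careful person would: the job done as asked, in the order asked, and still so for the second after the job is handed in, while the arm keeps its last pose, push and grip.
It also fails if it takes over 54 s, if anything falls off the work surface, if the arm or the gripper's body presses on something with over 40 N, if the wrist force passes 120 N, or if a joint passes its speed limit or range.

## Working session

There is one attempt and no reset: what is moved stays moved. The work goes in short steps, each a Python script; the robot and the scene stay as the last script left them, time stands still between calls to the robot, and variables do not carry over. Pictures are saved under pics/ and viewed, and the job is handed in when it is done.

```bash
ls; mkdir -p pics; python3 - <<'E'
from station import robot
import cv2,numpy as np
s=robot.sense();print(s)
for n in("scene","top","wrist"):
    im,d=robot.capture(n);cv2.imwrite(f"pics/{n}0.png",im[:,:,::-1]);np.save(f"pics/{n}0.npy",d);np.save(f"pics/{n}0i.npy",im);print(n,robot.camera_model(n),(d>0).mean())
print(robot.sense()['time'])
E
```

```text
pics
{'time': 0.0, 'joints': array([-7.90287579e+01,  1.04007664e+01,  9.21307834e+01,  6.79490781e-05,
        7.75682535e+01, -1.18201821e+01]), 'dq': array([ 0.03189965,  0.00228315, -0.02852879,  0.0638877 , -0.02611188,
       -0.08438038]), 'tau': array([ 5.06706456e-04, -4.33865082e+01, -3.41850615e+01,  7.03634229e-02,
        3.85782158e-02, -1.45465283e-04]), 'tcp_pos': array([ 222.64580193, -529.51896978,  212.52860792]), 'orientation': array([[ 9.21921302e-01,  3.87377083e-01, -3.30374069e-04],
       [ 3.87377058e-01, -9.21919785e-01,  1.71027884e-03],
       [ 3.57944438e-04, -1.70472183e-03, -9.99998483e-01]]), 'force': array([0.47910369, 0.2017319 , 0.00917509]), 'ft_torque': array([-0.01764567,  0.013399  , -0.02325442]), 'grip_width': 87.94881245429326}
scene {'fx': 605.5660481300024, 'fy': 605.5660481300024, 'cx': 320.24699377067793, 'cy': 239.96870020536497, 'distortion': array([-0.00374074,  0.        ,  0.        ,  0.        ,  0.        ]), 'rvec': array([ 1.67580567,  1.83143113, -0.7693417 ]), 'tvec': array([  14.3695844 , -359.31558677, 1549.31801793])} 0.9
[... 207 characters left out ...]
vec': array([ 2.17929946, -2.14413537,  0.1115728 ]), 'tvec': array([  31.99646644,  540.58982014, 1193.29359789])} 0.9958723958333333
wrist {'fx': 380.35187641289, 'fy': 380.35187641289, 'cx': 319.38954152238637, 'cy': 235.05423455168955, 'distortion': array([0.00658224, 0.        , 0.        , 0.        , 0.        ]), 'hand_eye': array([[ 3.34587373e-05, -9.64949927e-01, -2.62434062e-01,
         6.81632876e+01],
       [ 9.99999998e-01,  1.74803317e-05,  6.32200420e-05,
        -5.95681842e-02],
       [-5.64167405e-05, -2.62434063e-01,  9.64949926e-01,
        -1.72731823e+02],
       [ 0.00000000e+00,  0.00000000e+00,  0.00000000e+00,
         1.00000000e+00]])} 0.9930696614583333
0.15
```

View pics/scene0.png

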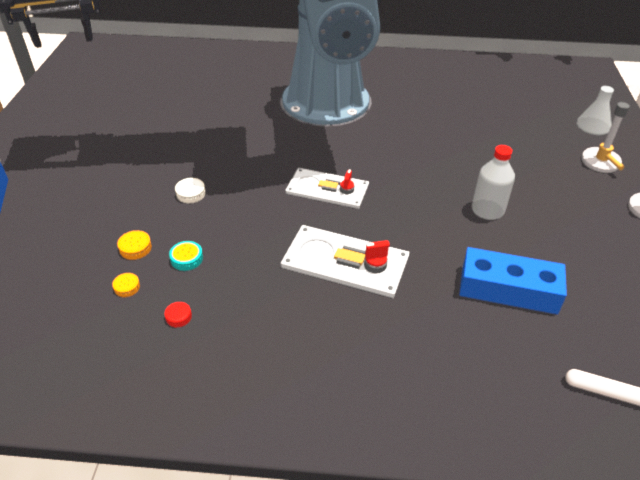

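View pics/top0.png

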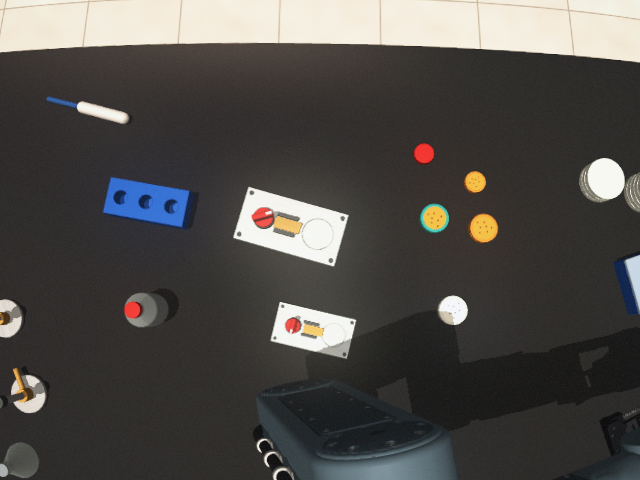

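View pics/wrist0.png

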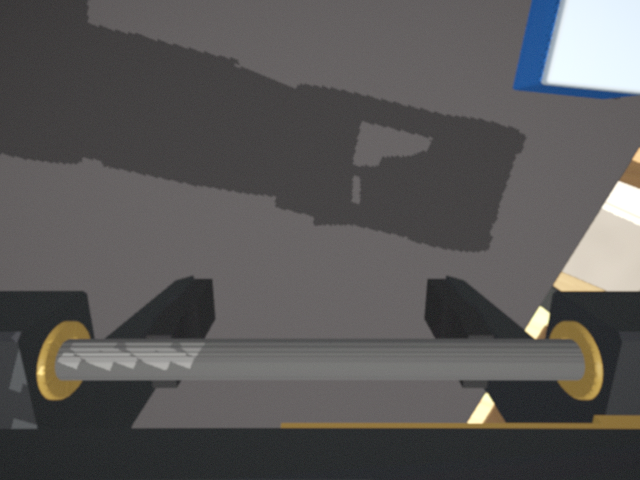

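The scene view and the top view show the same things.
- **Amber candidates (top view):** (483,228) is plain amber and large, (475,182) is plain amber and small, and (435,218) has a turquoise rim. The dish is the one at (483,228), the larger of the plain amber ones.
- **Holders (top view):** (291,226) is large and (313,330) is small. I'll check their sizes by measuring.

```bash
cat > h.py <<'E'
import numpy as np,cv2
from station import robot
def ext(n,pose=None):
    m=robot.camera_model(n);K=np.array([[m['fx'],0,m['cx']],[0,m['fy'],m['cy']],[0,0,1]])
    if n=='wrist':
        T=np.eye(4);T[:3,:3]=pose[1];T[:3,3]=pose[0];T=T@m['hand_eye'];return K,m['distortion'],T[:3,:3],T[:3,3]
    R=cv2.Rodrigues(m['rvec'])[0];return K,m['distortion'],R.T,-R.T@m['tvec']
def rays(n,px,pose=None):
    K,D,R,c=ext(n,pose);u=cv2.undistortPoints(np.array(px,float).reshape(-1,1,2),K,D)[:,0]
    d=np.c_[u,np.ones(len(u))]@R.T;return c,d/np.linalg.norm(d,axis=1)[:,None]
def plane(n,px,z,pose=None):
    c,d=rays(n,px,pose);return c+d*((z-c[2])/d[:,2])[:,None]
def tri(a,b):
    A=np.zeros((3,3));q=np.zeros(3)
    for c,d in(a,b):
        P=np.eye(3)-np.outer(d,d);A+=P;q+=P@c
    p=np.linalg.solve(A,q);return p,[float(np.linalg.norm((np.eye(3)-np.outer(d,d))@(p-c))) for c,d in(a,b)]
def cdepth(n,px,dep,pose=None):
    K,D,R,c=ext(n,pose);u=cv2.undistortPoints(np.array(px,float).reshape(-1,1,2),K,D)[:,0]
    return c+(np.c_[u,np.ones(len(u))]*np.array([dep[int(round(y)),int(round(x))] for x,y in px])[:,None])@R.T
def blobs(mask,amin=60):
    cs,_=cv2.findContours(mask.astype(np.uint8),cv2.RETR_EXTERNAL,cv2.CHAIN_APPROX_NONE)
    return [c for c in cs if cv2.contourArea(c)>amin]
E
python3 - <<'E'
from h import *
for n in('top','scene'):
    im=np.load(f'pics/{n}0i.npy');d=np.load(f'pics/{n}0.npy');hsv=cv2.cvtColor(im,cv2.COLOR_RGB2HSV)
    am=(hsv[...,0]>10)&(hsv[...,0]<28)&(hsv[...,1]>140)&(hsv[...,2]>120)
    am=cv2.morphologyEx(am.astype(np.uint8),cv2.MORPH_CLOSE,np.ones((5,5)))
    rd=((hsv[...,0]<8)|(hsv[...,0]>174))&(hsv[...,1]>150)&(hsv[...,2]>90)
    wh=(hsv[...,1]<50)&(hsv[...,2]>150)
    for k,m,z in(('amber',am,20),('red',rd,60),('white',wh,12)):
        for c in blobs(m,80):
            (x,y),(w,h),a=cv2.minAreaRect(c)
            if x<240 and n=='top' or w*h>20000: continue
            if not(0<x<639 and 0<y<479):continue
            P=plane(n,c[:,0],z)[:,:2];r=cv2.minAreaRect(P.astype(np.float32))
            print(n,k,(round(x),round(y)),'rect',np.round(r[0],1),np.round(r[1],1),round(r[2],1),'depthpt',np.round(cdepth(n,[(x,y)],d)[0],1))
im=np.load('pics/top0i.npy');a=cv2.resize(im[150:270,400:520],(480,480),interpolation=cv2.INTER_CUBIC)
b=cv2.resize(im[170:290,220:360],(560,480),interpolation=cv2.INTER_CUBIC)
cv2.imwrite('pics/c1.png',cv2.resize(np.hstack([a,b]),None,fx=.76,fy=.76)[:,:,::-1])
E
```

```text
top amber (483, 228) rect [ 569.1 -318.3] [59.2 61.1] 45.8 depthpt [ 569.2 -318.4   19. ]
top amber (434, 218) rect [ 589.1 -215.6] [44.1 44.1] 89.6 depthpt [ 589.1 -215.5   19.9]
top amber (475, 181) rect [ 667.3 -302.4] [44.3 45.3] 26.1 depthpt [ 667.8 -303.1   17.1]
top red (292, 325) rect [366.3  71.7] [26.9 25.3] 54.2 depthpt [366.1  71.9  53.5]
top red (264, 222) rect [567.9 131.4] [14.  35.2] 16.9 depthpt [570.6 133.   40.5]
top red (261, 213) rect [586.8 138. ] [19.9 39.9] 17.0 depthpt [585.2 137.   70.7]
top red (423, 153) rect [ 714.6 -186.2] [41.2 44.2] 27.8 depthpt [ 725.5 -193.9   18.3]
top white (381, 472) rect [  66. -112.] [45.3 29.5] 89.7 depthpt [283.8 -20.  801.9]
top white (313, 330) rect [355.7  32.1] [159.6  82.2] 77.6 depthpt [355.8  32.1  14. ]
top white (453, 310) rect [ 399.8 -255.2] [59.9 58. ] 27.3 depthpt [ 399.8 -253.5   18.9]
top white (632, 282) rect [ 458.7 -662.3] [ 35.7 118.2] 88.6 depthpt [ 456.  -631.9   65.3]
top white (291, 226) rect [567.7  81.3] [216.8 111.5] 74.9 depthpt [566.3  80.6  20.9]
top white (605, 178) rect [ 685.9 -606.5] [90.6 92. 
[... 1386 characters left out ...]
 183) rect [322.7 389.4] [ 72.4 180.2] 81.8 depthpt [423.1 356.5  91. ]
scene white (598, 161) rect [211.2 624. ] [91.5 56.1] 16.0 depthpt [216.2 627.4  10.1]
scene white (343, 112) rect [73.6 50.1] [ 48.  111.5] 29.6 depthpt [77.9 47.2 13.3]
scene white (366, 98) rect [  1.4 102.2] [86.9 19.7] 5.3 depthpt [  3.7 102.3  12.7]
scene white (603, 112) rect [ -7.9 690.7] [ 74.5 249.1] 62.8 depthpt [ 69.9 660.7  48.6]
scene white (626, 83) rect [-160.  790.] [ 65.8 253.7] 74.0 depthpt [-1559.5  1439.5  -743.7]
scene white (43, 51) rect [-188.5 -805.3] [253.7 116.2] 32.0 depthpt [-1608.3 -1668.   -756. ]
scene white (12, 69) rect [ -77.3 -863.1] [450.6  58.3] 25.7 depthpt [-1393.7 -1744.9  -751.3]
```

View pics/c1.png

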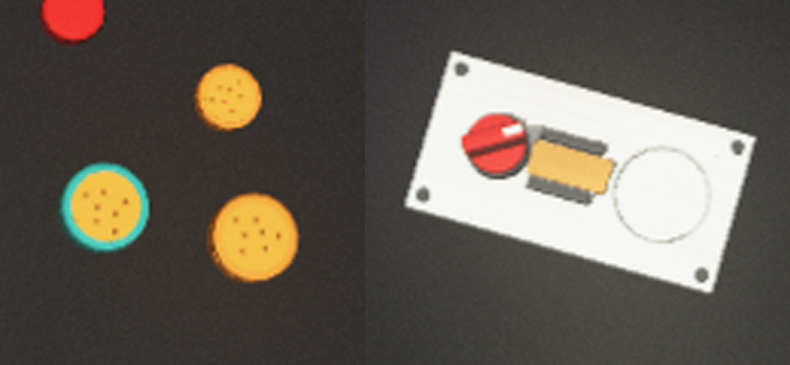

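The crop confirms it. The lower-right disc is plain amber, 60 mm across and about 20 mm tall; the other plain one is only 45 mm, and the third has a turquoise rim. The large plate measures 217×111.5 mm, so it is the one meant, while the other is 160×82 mm. The wing's white mark puts the screw about 2.1 rad off its seat. Next are wrist views of the holder and then the dish.

```bash
python3 - <<'E'
from h import *
a=np.radians(74.9-90);xh=np.array([np.cos(a),np.sin(a),0]);yh=np.array([-np.sin(a),np.cos(a),0])
R=np.c_[yh,xh,[0,0,-1]]
def snap(n):
    s=robot.sense();im,d=robot.capture('wrist');np.savez(f'pics/{n}.npz',im=im,d=d,p=s['tcp_pos'],R=s['orientation']);cv2.imwrite(f'pics/{n}.png',im[:,:,::-1]);print(n,s['time'],s['tcp_pos'])
C=np.array([567.7,81.3,0])
nest=C-57.5*yh; wing=C+57.5*yh
for n,p in(('d1',np.array([569,-318.5,120.])),('n1',nest+[0,0,126]),('n2',nest+40*yh+[0,0,150]),('w1',wing+[0,0,160])):
    print(robot.solve_ik(p,R));robot.move_ptp(p,R);robot.dwell(.2);snap(n)
im=[cv2.imread(f'pics/{n}.png') for n in('d1','n1','n2','w1')]
cv2.imwrite('pics/q1.png',cv2.resize(np.vstack([np.hstack(im[:2]),np.hstack(im[2:])]),(800,600),interpolation=cv2.INTER_AREA))
E
```

```text
[-3.96459351e+01  2.50574122e+01  8.45989634e+01 -2.54444375e-14
  7.03436245e+01 -2.45459351e+01]
d1 1.8917 [ 568.50725156 -319.69997134  120.41532754]
[-9.62110855e+00  1.30608226e+01  9.96475345e+01 -2.54444375e-14
  6.72916430e+01  5.47889145e+00]
n1 3.4417 [553.02311951  24.64990923 125.9115997 ]
[-5.47081356e+00  1.30130811e+01  9.66418035e+01 -2.54444375e-14
  7.03451154e+01  9.62918644e+00]
n2 4.0 [562.38911082  63.65441793 149.06546382]
[ 1.86296161e+00  1.62218771e+01  9.14167168e+01 -2.54444375e-14
  7.23614062e+01  1.69629616e+01]
w1 4.65 [582.2669795  135.64763433 159.5304809 ]
```

View pics/q1.png

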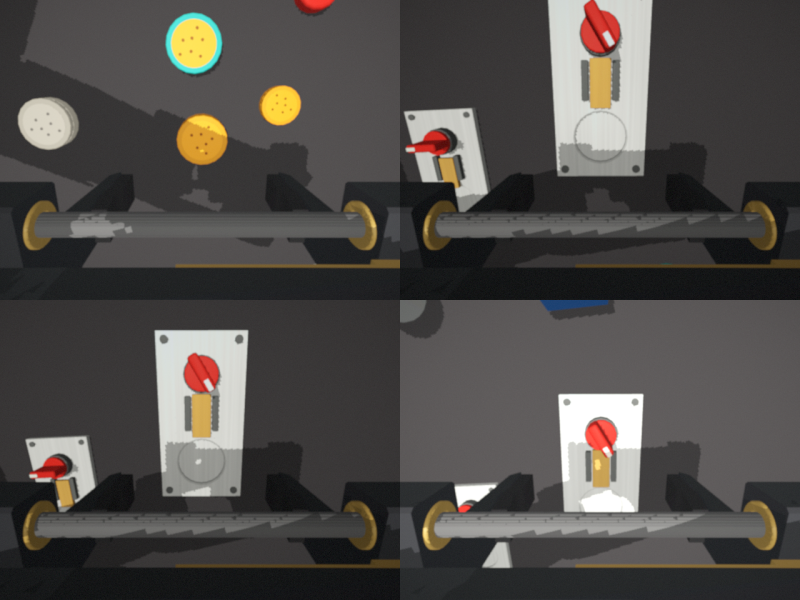

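Wrist views, in tiled-picture pixels:
- **d1:** the dish is at (202,138).
- **n1 and n2:** the nest ring is at (600,135) and (201,460).
- **n2 and w1:** the wing is at (201,373) and (601,437), with the white mark pointing down and right.

Next I measure these.

```bash
python3 - <<'E'
from h import *
def load(n):
    z=np.load(f'pics/{n}.npz');return z['im'],z['d'],(z['p'],z['R'])
im,d,p=load('d1');hsv=cv2.cvtColor(im,cv2.COLOR_RGB2HSV)
am=(hsv[...,0]>8)&(hsv[...,0]<30)&(hsv[...,1]>120)&(hsv[...,2]>90)
am=cv2.morphologyEx(am.astype(np.uint8),cv2.MORPH_CLOSE,np.ones((5,5)))
for c in blobs(am,500):
    if c[:,0,1].max()>300: continue
    P=plane('wrist',c[:,0],20,p)[:,:2].astype(np.float32);print('amb',cv2.minAreaRect(c)[0],np.round(cv2.minEnclosingCircle(P)[0],1),np.round(cv2.minAreaRect(P),1) if 0 else cv2.minAreaRect(P), cv2.minEnclosingCircle(P)[1])
# corner holes by dark blobs inside plate
for n in('n1','n2','w1'):
    im,d,p=load(n);hsv=cv2.cvtColor(im,cv2.COLOR_RGB2HSV)
    g=im.max(2);pl=(hsv[...,1]<60)&(g>75);pl[330:]=0;pl[:,:200]=0
    pl=cv2.morphologyEx(pl.astype(np.uint8),cv2.MORPH_OPEN,np.ones((3,3)))
    c=max(blobs(pl),key=cv2.contourArea);P=plane('wrist',c[:,0],12,p)[:,:2].astype(np.float32)
    print(n,'plate',cv2.minAreaRect(P),'img',cv2.boundingRect(c))
    rd=((hsv[...,0]<8)|(hsv[...,0]>174))&(hsv[...,1]>130)&(hsv[...,2]>70);rd[:,:200]=0;rd[340:]=0
    for c in blobs(rd,100): print('red',cv2.boundingRect(c))
a=load('n1')[0][150:300,220:420];b=load('w1')[0][130:330,220:420]
cv2.imwrite('pics/c2.png',np.hstack([cv2.resize(a,(400,300),interpolation=cv2.INTER_CUBIC),cv2.resize(b[50:],(400,300),interpolation=cv2.INTER_CUBIC)])[:,:,::-1])
c=load('n1')[0][0:150,220:420];b=load('d1')[0][140:290,220:420]
cv2.imwrite('pics/c3.png',np.hstack([cv2.resize(c,(400,300),interpolation=cv2.INTER_CUBIC),cv2.resize(b,(400,300),interpolation=cv2.INTER_CUBIC)])[:,:,::-1])
E
```

```text
amb (322.7500305175781, 223.25001525878906) [ 572.7 -318.6] ((572.0355224609375, -318.92718505859375), (60.93430709838867, 61.414794921875), 29.484148025512695) 31.515090942382812
amb (447.5, 168.0) [ 668.  -302.8] ((668.0806884765625, -303.09490966796875), (45.227298736572266, 47.46860122680664), 78.56281280517578) 24.110654830932617
amb (309.7500305175781, 68.74998474121094) [ 591.3 -214.6] ((591.283935546875, -214.51852416992188), (46.26093673706055, 46.59398651123047), 30.904563903808594) 23.459577560424805
n1 plate ((567.7688598632812, 74.0579605102539), (201.8390350341797, 113.14252471923828), 74.90541076660156) img (236, 0, 169, 283)
red (289, 0, 63, 85)
n2 plate ((569.8074340820312, 81.68891906738281), (218.02685546875, 113.3403549194336), 74.92398834228516) img (246, 47, 152, 268)
red (295, 85, 55, 63)
w1 plate ((677.0171508789062, 136.81982421875), (272.6083679199219, 395.9706726074219), 74.8443832397461) img (200, 0, 440, 330)
red (297, 192, 49, 60)
```

View pics/c2.png

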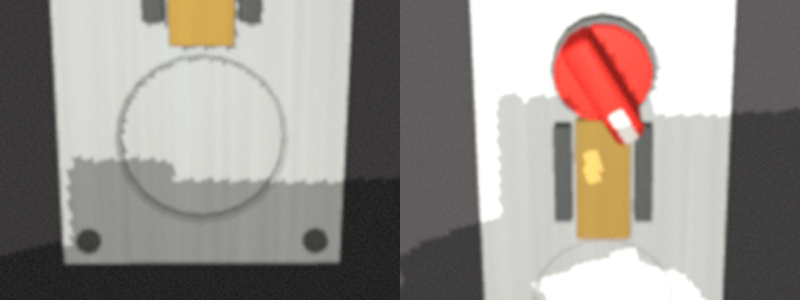

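View pics/c3.png

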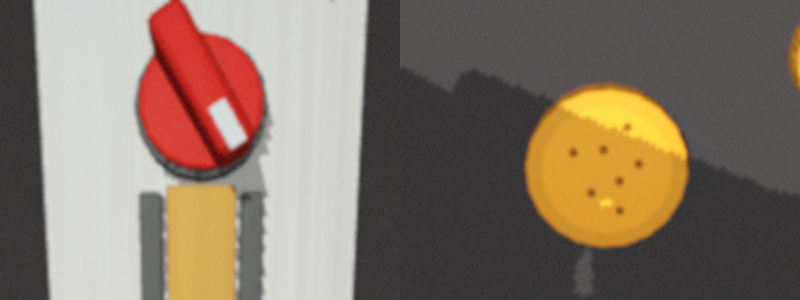

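```bash
cat > meas.py <<'E'
from h import *
def load(n):
    z=np.load(f'pics/{n}.npz');return z['im'],z['d'],(z['p'],z['R'])
def ring(n,c0,rx,ry):
    im,_,p=load(n);g=cv2.GaussianBlur(im.max(2).astype(np.float32),(0,0),.7)
    bh=cv2.morphologyEx(g,cv2.MORPH_BLACKHAT,np.ones((7,7)))
    pts=[]
    for t in np.radians(np.arange(0,360,3)):
        k=np.linspace(.86,1.14,57);X=c0[0]+rx*k*np.cos(t);Y=c0[1]+ry*k*np.sin(t)
        v=cv2.remap(bh,X.astype(np.float32)[None],Y.astype(np.float32)[None],cv2.INTER_LINEAR)[0]
        i=v.argmax()
        if v[i]>8: pts.append((X[i],Y[i]))
    pts=np.array(pts,np.float32)
    for _ in range(3):
        e=cv2.fitEllipse(pts);a=np.radians(e[2]);q=(pts-e[0])@np.array([[np.cos(a),-np.sin(a)],[np.sin(a),np.cos(a)]])
        r=np.hypot(q[:,0]/e[1][0]*2,q[:,1]/e[1][1]*2);pts=pts[abs(r-1)<.04]
    return e,pts,p
def circ(P):
    A=np.c_[2*P[:,:2],np.ones(len(P))];s=np.linalg.lstsq(A,(P[:,:2]**2).sum(1),rcond=None)[0];return s[:2],np.sqrt(s[2]+s[0]**2+s[1]**2)
E
python3 - <<'E'
from meas import *
res={}
for n,c0,rx,ry in(('n1',(321,218),42,40.5),('n2',(320.5,256),38,34.5)):
    e,pts,p=ring(n,c0,rx,ry);P=plane('wrist',pts,12,p);c,r=circ(P);print(n,'ring',np.round(e[0],1),np.round(e[1],1),len(pts),'centre',c.round(1),'r',r.round(1));res[n]=e[0],p
def ry(n,px,p=None):
    c,d=rays(n,[px],p);return c,d[0]
print('tri nest rim',tri(ry('wrist',*res['n1']),ry('wrist',*res['n2'])))
# corner holes
H={}
for n in('n1','n2','w1'):
    im,d,p=load(n);g=im.max(2)
    from itertools import product
    hsv=cv2.cvtColor(im,cv2.COLOR_RGB2HSV)
    bh=cv2.morphologyEx(im.max(2),cv2.MORPH_BLACKHAT,np.ones((21,21)))
    m=(bh>45);m[320:]=0;m[:,:235]=0;m[:,410:]=0
    for c in blobs(m,20):
        x,y,w,h=cv2.boundingRect(c)
        if w<20 and h<20 and .6<w/h<1.6 and cv2.contourArea(c)>.6*w*h:
            M=cv2.moments(c);u=(M['m10']/M['m00'],M['m01']/M['m00']);print(n,'hole',np.round(u,1),(w,h),plane('wrist',[u],12,p)[0].round(1))
# dish
im,d,p=load('d1');hsv=cv2.cvtColor(im,cv2.COLOR_RGB2HSV)
am=((hsv[...,0]>8)&(hsv[...,0]<30)&(hsv[...,1]>120)&(hsv[...,2]>90)).astype(np.uint8)
am=cv2.morphologyEx(am,cv2.MORPH_CLOSE,np.ones((5,5)));am=cv2.morphologyEx(am,cv2.MORPH_OPEN,np.ones((15,15)))
c=[c for c in blobs(am,500) if cv2.pointPolygonTest(c,(322,223),False)>0][0]
e=cv2.fitEllipse(c);print('dish ell',e,circ(plane('wrist',c[:,0],20,p)))
im=np.load('pics/top0i.npy');hsv=cv2.cvtColor(im,cv2.COLOR_RGB2HSV)
am=((hsv[...,0]>10)&(hsv[...,0]<28)&(hsv[...,1]>140)&(hsv[...,2]>120)).astype(np.uint8);am=cv2.morphologyEx(am,cv2.MORPH_CLOSE,np.ones((5,5)))
c=[c for c in blobs(am,80) if cv2.pointPolygonTest(c,(483,228),False)>0][0];e2=cv2.fitEllipse(c)
print('top',e2,circ(plane('top',c[:,0],20)))
print('tri dish',tri(ry('wrist',e[0],p),ry('top',e2[0])),'depth',cdepth('wrist',[e[0]],load('d1')[1],p))
# wing: mark & bar in n1,n2,w1
for n in('n1','n2','w1'):
    im,d,p=load(n);K=ext('wrist',p)
    ys,xs=np.mgrid[0:320,250:390];P=cdepth('wrist',np.c_[xs.ravel(),ys.ravel()],d,p);rgb=im[ys.ravel(),xs.ravel()].astype(int)
    top=(P[:,2]>61)&(P[:,2]<76);q=P[top];r=cv2.minAreaRect(q[:,:2].astype(np.float32));mk=top&(rgb[:,1]>120)
    print(n,'wingtop z',np.median(q[:,2]).round(1),'rect',np.round(r[0],1),np.round(r[1],1),r[2],'mark',P[mk].mean(0).round(1),mk.sum())
E
```

```text
n1 ring [320.5 217.8] [79.6 81.9] 118 centre [555.2  26.9] r 31.5
n2 ring [321.9 257.4] [69.3 74.1] 116 centre [555.2  27.2] r 31.6
tri nest rim (array([555.35732395,  27.57879448,  10.94865662]), [0.03509301191358028, 0.035093011913684725])
n1 hole [263.7 270.2] (12, 12) [500.4  -1.7  12. ]
n1 hole [377.2 269.8] (12, 12) [588.2 -25.2  12. ]
n2 hole [373.1 303.6] (11, 10) [588.1 -25.6  12. ]
n2 hole [270.9 303.6] (11, 10) [500.5  -2.   12. ]
n2 hole [261.7  62.4] (15, 14) [551.8 188.5  12. ]
n2 hole [382.5  62.4] (14, 16) [639.3 164.8  12. ]
w1 hole [375.8 162.9] (11, 11) [639.1 164.5  12. ]
w1 hole [266.6 163. ] (11, 11) [551.7 188.1  12. ]
dish ell ((322.8295593261719, 222.7277069091797), (81.06301879882812, 81.74588012695312), 0.8851891756057739) (array([ 572.21542104, -318.57486715]), np.float64(30.45332258065937))
top ((483.1282043457031, 227.7423095703125), (28.039443969726562, 28.386445999145508), 12.39267349243164) (array([ 569.67044427, -318.50512146]), np.float64(29.899169008993155))
tri dish (array([ 571.54763676, -321.49626262,    6.69407948]), [0.698873788896245, 0.6988737888963081]) depth [[ 572.5013334  -317.49726221   20.9555025 ]]
n1 wingtop z 69.1 rect [584.9 137.5] [12.1 41.9] 16.164148330688477 mark [588.1 126.7  69.7] 297
n2 wingtop z 69.1 rect [584.9 137.4] [12.3 42.3] 16.303987503051758 mark [587.9 127.5  69.6] 237
w1 wingtop z 69.1 rect [584.7 137.6] [12.3 41.2] 16.199073791503906 mark [588.5 124.3  69.9] 177
```

The measurements hold together:
- **Holder:** centre (569.9, 81.5), y axis at 74.9°.
- **Nest:** (555, 26.5). The rim triangulates to z=11 against 12 in the text.
- **Wing:** (584.9, 137.2), bar 42×12 mm, top at about 69 against 68.

The wrist and top cameras disagree by about 2.2 mm in x. To find the true offset I'll grip the dish lightly, which centres it on the tool, let go, and look at it again from the same height.

```bash
cat >> meas.py <<'E'
a=np.radians(74.9-90);xh=np.array([np.cos(a),np.sin(a),0]);yh=np.array([-np.sin(a),np.cos(a),0])
R0=np.c_[yh,xh,[0,0,-1]]
def snap(n):
    s=robot.sense();im,d=robot.capture('wrist');np.savez(f'pics/{n}.npz',im=im,d=d,p=s['tcp_pos'],R=s['orientation']);cv2.imwrite(f'pics/{n}.png',im[:,:,::-1])
    return s
def dish(n,guess,z=20):
    im,d,p=load(n);hsv=cv2.cvtColor(im,cv2.COLOR_RGB2HSV)
    am=((hsv[...,0]>8)&(hsv[...,0]<30)&(hsv[...,1]>120)&(hsv[...,2]>70)).astype(np.uint8)
    am=cv2.morphologyEx(am,cv2.MORPH_CLOSE,np.ones((5,5)));am=cv2.morphologyEx(am,cv2.MORPH_OPEN,np.ones((15,15)))
    c=min(blobs(am,500),key=lambda c:np.linalg.norm(circ(plane('wrist',c[:,0],z,p))[0]-guess))
    e=cv2.fitEllipse(c);return circ(plane('wrist',c[:,0],z,p)),e[0],p
E
python3 - <<'E'
from meas import *
g=np.array([572.,-318.6])
robot.move_ptp(np.r_[g,120]+40*yh,R0);robot.dwell(.2);s=snap('d2')
D2=dish('d2',g);D1=dish('d1',g);print(D2[0],D1[0],s['tcp_pos'])
r=lambda D:(lambda c,d:(c,d[0]))(*rays('wrist',[D[1]],D[2]))
print('tri',tri(r(D1),r(D2)))
t=np.r_[570.7,-318.6,0]
robot.move_ptp(t+[0,0,60],R0);s=robot.sense();print(s['tcp_pos'])
print(robot.move_straight(t+[0,0,9],feed=80,f_stop=8));s=robot.sense();print(s['tcp_pos'],s['force'])
robot.grip(50,8);s=robot.sense();print(s['tcp_pos'],s['grip_width'],s['force'],s['time'])
robot.grip(80);robot.move_straight(t+[0,0,120],feed=200);robot.dwell(.3);s=snap('d3');print(s['tcp_pos'],s['time'])
print('after',dish('d3',g)[0])
E
```

```text
(array([ 572.60110502, -317.37730618]), np.float64(31.193058271513777)) (array([ 572.21805695, -318.57687599]), np.float64(30.45320884140829)) [ 582.94826299 -278.8591742   120.22115711]
tri (array([ 571.99579009, -319.62956989,   11.7423609 ]), [0.02006563804774329, 0.020065638047619797])
[ 569.89765704 -317.88273157   59.06745461]
False
[ 570.86324601 -318.76599339    9.07957898] [ 0.24597858  0.67110563 -1.18553633]
[ 570.67920405 -318.57544067    8.98693772] 50.03618828622065 [-0.51777107 -0.51829119  0.6483037 ] 8.375
[ 570.10202202 -318.12828468  118.56912353] 9.9917
after (array([ 572.27067427, -318.46016518]), np.float64(30.437983516456743))
```

```bash
python3 - <<'E'
import cv2,numpy as np
from station import robot
im,d=robot.capture('scene');cv2.imwrite('pics/s1c.png',cv2.resize(im[150:350,60:260],(500,500))[:,:,::-1])
a=cv2.imread('pics/d3.png')[100:340,150:490]
cv2.imwrite('pics/d3c.png',cv2.resize(a,(680,480)))
print(robot.sense()['grip_width'])
E
```

```text
79.7493978987412
```

View pics/s1c.png

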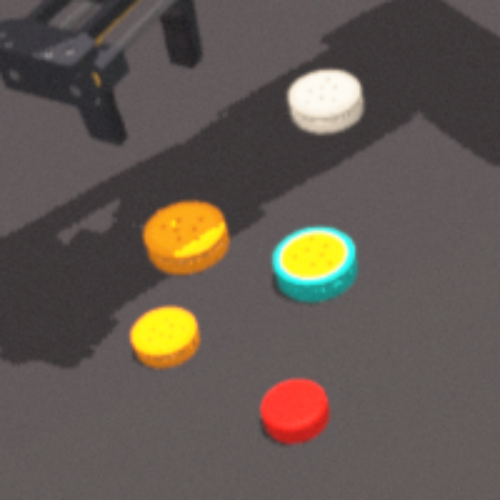

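View pics/d3c.png

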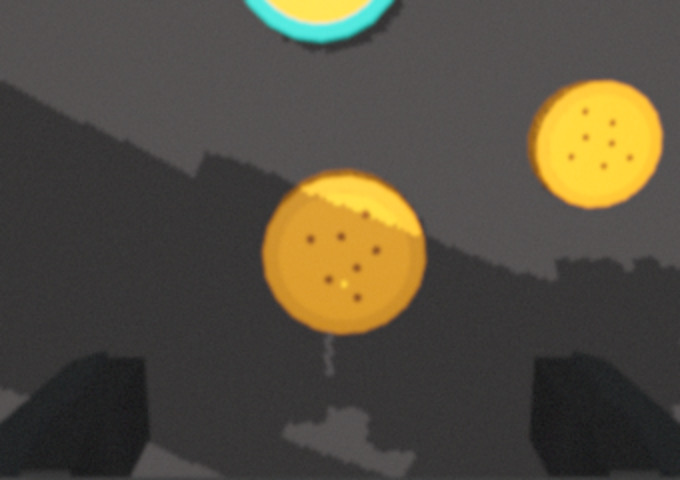

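The dish did not move: the fingers stopped at their set 50 mm without touching it, because the gap at the tips is wider than the one between the pads. I'll look at the finger shape in pictures I already have.

```bash
python3 - <<'E'
import cv2,numpy as np
from meas import *
a=cv2.imread('pics/d3.png')[250:430,100:540]
a=cv2.convertScaleAbs(cv2.resize(a,(800,327)),alpha=2.2,beta=20)
cv2.imwrite('pics/f.png',a)
im,d,p=load('d3')
m=robot.camera_model('wrist');T=m['hand_eye']
for y in(272,280,290,300,310,320,335):
    for xs in(range(150,240),range(400,490)):
        P=[]
        for x in xs:
            z=d[y,x]
            if 100<z<260:
                u=np.array([(x-m['cx'])/m['fx'],(y-m['cy'])/m['fy'],1])*z;P.append(T[:3,:3]@u+T[:3,3])
        P=np.array(P)
        if len(P):
            i=np.abs(P[:,1]).argmin();print(y,'inner',P[i].round(1),'tip x/z range',P.min(0).round(1),P.max(0).round(1))
E
```

```text
280 inner [  9.4 -39.  -27.7] tip x/z range [  9.1 -52.1 -32.7] [ 11.4 -39.  -27. ]
280 inner [  8.9  40.9 -26.6] tip x/z range [  8.9  40.9 -32.6] [ 11.3  53.3 -26.6]
290 inner [  9.5 -39.1 -38.2] tip x/z range [  5.1 -52.6 -42.8] [ 11.5 -39.1 -28. ]
290 inner [  8.7  40.4 -36.3] tip x/z range [  5.2  40.4 -42.6] [ 11.4  54.7 -28.2]
300 inner [  3.6 -39.  -34.4] tip x/z range [  0.1 -53.8 -51.8] [ 11.7 -39.  -26.7]
300 inner [  2.1  40.6 -31.1] tip x/z range [  0.6  40.6 -51. ] [ 11.3  55.8 -27.9]
310 inner [ -2.2 -38.9 -31.5] tip x/z range [ -4.9 -54.8 -59. ] [ 11.5 -38.9 -26. ]
310 inner [ -1.7  40.6 -32.4] tip x/z range [ -4.4  40.6 -59. ] [ 11.5  56.  -26.9]
320 inner [ -6.3 -39.  -32.1] tip x/z range [ -8.1 -52.6 -66.3] [ 11.7 -39.  -28.7]
320 inner [ -3.9  40.5 -36.6] tip x/z range [ -8.6  40.5 -65.6] [ 11.4  53.6 -27.8]
335 inner [ -4.7 -39.  -46.8] tip x/z range [ -7.8 -48.4 -74.8] [ 11.4 -39.  -41.3]
335 inner [ -7.4  40.5 -42. ] tip x/z range [ -7.4  40.5 -74.9] [ 11.5  50.4 -42. ]
```

View pics/f.png

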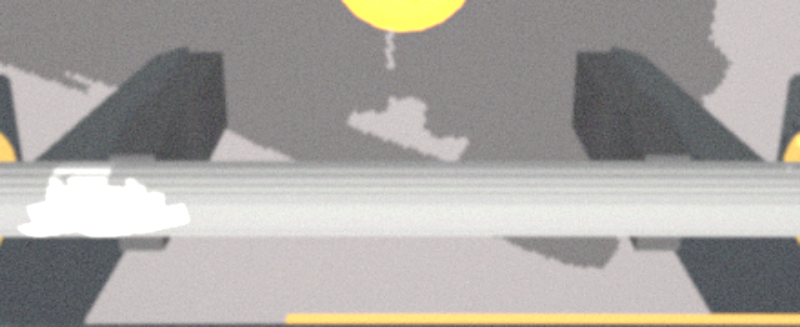

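In the depth picture the finger faces are flat, 40 mm off-centre at 80 mm opening. Their tips sit about 27 mm behind the TCP, so they draw back along an arc as the gripper opens. I'll measure that at the openings I need.

```bash
cat > tips.py <<'E'
from meas import *
def tips(n):
    im,d,p=load(n);m=robot.camera_model('wrist');T=m['hand_eye']
    ys,xs=np.mgrid[240:335,120:520];z=d[240:335,120:520]
    u=np.stack([(xs-m['cx'])/m['fx']*z,(ys-m['cy'])/m['fy']*z,z],-1)@T[:3,:3].T+T[:3,3]
    ok=(z>100)&(u[...,2]<12)&(u[...,2]>-60)&(np.abs(u[...,0])<14);q=u[ok]
    for s in(-1,1):
        k=q[q[:,1]*s>0]
        if len(k):print(n,s,'inner y',np.percentile(k[:,1]*s,2).round(1),'tip z',np.percentile(k[:,2],[98,99.5]).round(1),'x',np.percentile(k[:,0],[1,99]).round(1))
E
python3 - <<'E'
from tips import *
tips('d3')
for w in(62,30,14):
    robot.grip(w,8);s=snap(f'g{w}');print(w,s['grip_width'],s['time']);tips(f'g{w}')
a=np.hstack([cv2.imread(f'pics/g{w}.png')[200:360,150:490] for w in(62,14)]);cv2.imwrite('pics/g.png',cv2.convertScaleAbs(a,alpha=2,beta=10))
E
```

```text
d3 -1 inner y 39.0 tip z [-27.6 -26.8] x [-7.2 11.4]
d3 1 inner y 40.6 tip z [-27.8 -26.8] x [-7.3 11.5]
62 61.86470745901259 10.55
g62 -1 inner y 30.1 tip z [-27.7 -26.6] x [-7.1 11.5]
g62 1 inner y 31.6 tip z [-27.7 -26.7] x [-7.3 11.5]
30 29.800316455243223 11.2333
g30 -1 inner y 14.2 tip z [-27.8 -26.7] x [-6.3 11.5]
g30 1 inner y 15.7 tip z [-27.7 -26.9] x [-6.2 11.5]
14 14.125949913081808 11.7167
g14 -1 inner y 6.2 tip z [-28.2 -27. ] x [-4.7 11.4]
g14 1 inner y 7.8 tip z [-28. -27.] x [-4.2 11.5]
```

View pics/g.png

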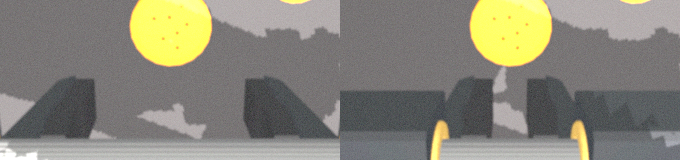

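```bash
python3 - <<'E'
from h import *
s=robot.sense();im,d=robot.capture('scene')
tp=s['tcp_pos'];print(tp)
m=robot.camera_model('scene');K,D,_,_=ext('scene')
pr=cv2.projectPoints(np.array([tp,tp+[0,0,27],tp+[0,0,50]]),m['rvec'],m['tvec'],K,D)[0][:,0];print(pr)
x,y=pr[1].astype(int);c=im[y-60:y+60,x-60:x+60].copy()
c=cv2.convertScaleAbs(cv2.resize(c,(600,600),interpolation=cv2.INTER_CUBIC),alpha=1.6,beta=20)
for u in pr:
    q=((u-[x-60,y-60])*5).astype(int);cv2.drawMarker(c,tuple(int(v) for v in q),(0,255,0),0,14,1)
cv2.imwrite('pics/sg.png',c[:,:,::-1])
ys,xs=np.mgrid[y-60:y+60,x-60:x+60];P=cdepth('scene',np.c_[xs.ravel(),ys.ravel()],d)
r=P-tp;k=(np.hypot(r[:,0],r[:,1])<45)&(P[:,2]>60);print('lowest of gripper pts rel tcp z',np.percentile(r[k,2],[0,1,3,10]).round(1))
E
```

```text
[ 570.70936396 -318.58812063  120.0116641 ]
[[122.80094234 199.09886443]
 [119.44845741 187.21372808]
 [116.49794846 176.75196508]]
lowest of gripper pts rel tcp z [23.9 28.3 32.4 45.3]
```

View pics/sg.png

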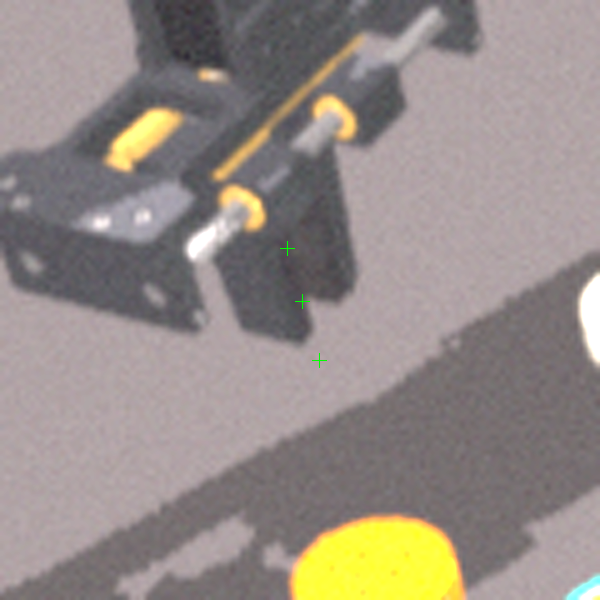

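The scene view agrees: the fingers end roughly 26 mm short of the stated TCP, with the lowest gripper points 24–28 mm above it. A light touch on bare bench will give the exact figure.

```bash
python3 - <<'E'
from meas import *
q=np.array([570.7,-318.6,0])-75*xh
robot.move_ptp(q+[0,0,40],R0)
h=robot.move_straight(q+[0,0,5],feed=60,f_stop=5);print(h,robot.sense()['tcp_pos'])
if not h:
    h=robot.move_straight(q+[0,0,-32],feed=25,f_stop=4)
s=robot.sense();print(h,s['tcp_pos'],s['force'],s['time'])
robot.move_straight(s['tcp_pos']+[0,0,45],feed=150)
E
```

```text
False [ 498.3062525  -299.06750196    4.88106572]
True [ 498.14099832 -298.92808574  -24.83427138] [-0.93003828  0.2665002   4.58641347] 14.1583
```

The fingertips touch at TCP z=−24.8, so the real tips are 24.7 mm behind the stated TCP, and I correct for that from here. Now the grip, release and look again, to find the sideways offset.

```bash
python3 - <<'E'
from meas import *
t=np.r_[571,-318.6,0]
robot.grip(82,8);robot.move_ptp(t+[0,0,25],R0)
h=robot.move_straight(t+[0,0,-15.7],feed=60,f_stop=6);s=robot.sense();print(h,s['tcp_pos'],s['force'])
robot.grip(50,10);s=robot.sense();print('grip',s['tcp_pos'],s['grip_width'],s['force'],s['time'])
robot.grip(74);robot.move_straight(t+[0,0,120],feed=220);robot.dwell(.3);s=snap('d4');print(s['tcp_pos'],s['time'])
c=dish('d4',[572,-318])[0];print('after',c);e=c[0]-s['tcp_pos'][:2];print('along xh',e@xh[:2],'yh',e@yh[:2])
c=dish('d1',[572,-318])[0];print('before',c)
E
```

```text
False [ 571.20819819 -318.75782234  -15.52154713] [-0.75315254 -0.18133483 -0.33693972]
grip [ 571.22224327 -318.7623321   -15.30308603] 59.70255311220017 [-0.16942179 -0.22356919  2.05787916] 17.375
[ 570.38214236 -318.13925835  118.51665447] 18.85
after (array([ 571.94732293, -318.3480406 ]), np.float64(30.44868065584525))
along xh 1.5655277188868557 yh 0.2061630460837308
before (array([ 572.21508414, -318.57408738]), np.float64(30.453312165436838))
```

```bash
python3 - <<'E'
from meas import *
for n in('d1','d3','d4','d2'):
    im,d,p=load(n);hsv=cv2.cvtColor(im,cv2.COLOR_RGB2HSV)
    am=((hsv[...,0]>8)&(hsv[...,0]<30)&(hsv[...,1]>120)&(hsv[...,2]>70)).astype(np.uint8)
    am=cv2.morphologyEx(am,cv2.MORPH_CLOSE,np.ones((5,5)));am=cv2.morphologyEx(am,cv2.MORPH_OPEN,np.ones((15,15)))
    c=min(blobs(am,500),key=lambda c:np.linalg.norm(circ(plane('wrist',c[:,0],20,p))[0]-[572,-318]))
    P=plane('wrist',c[:,0],20,p)[:,:2];v=P@yh[:2];u=P@xh[:2]
    lo=P[v<v.mean()];cc,r=circ(lo)
    A=(lo**2).sum(1)
    print(n,'yh ext',(v.max()-v.min()).round(2),'xh ext',(u.max()-u.min()).round(2),'full',circ(P)[0].round(2),'half fit',cc.round(2),r.round(2),'xh/yh ctr',((u.max()+u.min())/2).round(2),(v.min()+(u.max()-u.min())/2).round(2),(v.max()+v.min())/2)
E
```

```text
d1 yh ext 61.44 xh ext 59.42 full [ 572.22 -318.57] half fit [ 571.96 -319.53] 29.88 xh/yh ctr 635.55 -159.34 -158.33485668824866
d3 yh ext 61.25 xh ext 59.2 full [ 572.27 -318.46] half fit [ 572.  -319.5] 29.82 xh/yh ctr 635.66 -159.11 -158.0872075474029
d4 yh ext 61.23 xh ext 59.2 full [ 571.95 -318.35] half fit [ 571.69 -319.32] 29.88 xh/yh ctr 635.21 -159.02 -158.00576193227332
d2 yh ext 63.85 xh ext 59.46 full [ 572.6  -317.37] half fit [ 572.  -319.6] 29.85 xh/yh ctr 635.56 -159.36 -157.16998048545526
```

The half-edge fit leaves out the dish's visible side wall and agrees across the two views, (571.96,−319.5) and (572.0,−319.6) on the z=20 plane, so the height is confirmed. Placing by the difference between dish and nest cancels the camera bias.

```bash
python3 - <<'E'
from meas import *
t=np.r_[571,-318.6,0]; pl=np.r_[554.3,27.0,0]
robot.move_straight(t+[0,0,-15.7],feed=150);robot.grip(50,10);s=robot.sense();print('grip',s['tcp_pos'],s['grip_width'],s['time'])
robot.move_straight(t+[0,0,45],feed=150);s=robot.sense();print(s['grip_width'],s['force'])
robot.move_ptp(pl+[0,0,45],R0)
robot.move_straight(pl+[0,0,2],feed=80);robot.dwell(.2);s=robot.sense();print(s['tcp_pos'],s['grip_width'],s['force'])
h=robot.move_straight(pl+[0,0,-10.5],feed=18,f_stop=3);s=robot.sense();print(h,s['tcp_pos'],s['grip_width'],s['force'],s['ft_torque'],s['time'])
snap('p1');im,d=robot.capture('scene');cv2.imwrite('pics/sp1.png',cv2.resize(im[200:310,260:430],(765,495),interpolation=cv2.INTER_CUBIC)[:,:,::-1])
E
```

```text
grip [ 571.68609922 -319.13755636  -14.52833693] 59.967346937893694 20.3167
59.421474315156765 [ 1.58025436 -0.22873495 -0.75419265]
[554.83667762  26.97229585   2.60097361] 59.06531333801938 [-0.04185544  0.31984188 -1.06702133]
True [554.10926381  27.03406429  -8.7607549 ] 59.491902696710824 [0.15796289 0.48252272 2.32873776] [-0.11914113 -0.10426537 -0.03077538] 23.6417
```

View pics/sp1.png

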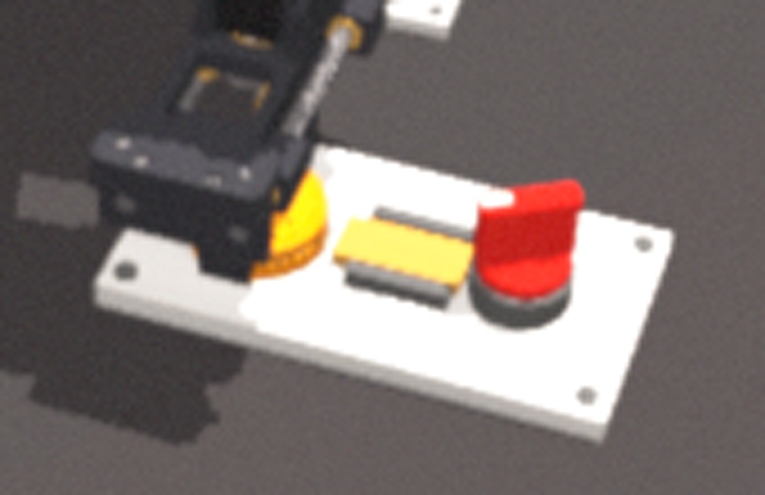

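View pics/p1.png

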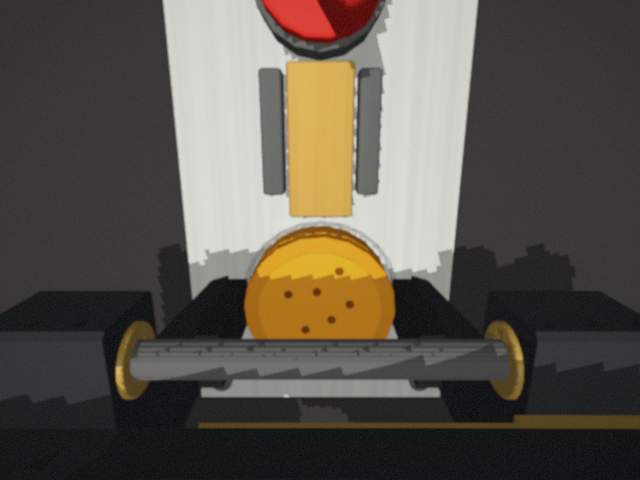

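The dish stopped at TCP z=−8.8, against −8.5 to −9.4 expected for the nest floor, and both views show it inside the nest. I'll let go, then look.

```bash
python3 - <<'E'
from meas import *
pl=np.r_[554.3,27.0,0]
robot.grip(70,10)
robot.move_straight(pl+[0,0,60],feed=150)
robot.move_ptp(pl+20*yh+[0,0,126],R0);robot.dwell(.2);s=snap('p2');print(s['time'],s['tcp_pos'])
im,d,p=load('p2')
c,e,_=dish('p2',[555,26],26);print('dish z26',c,e)
m=robot.camera_model('wrist')
K,D,R,cc=ext('wrist',p)
# tilt: plane fit of top
ys,xs=np.mgrid[int(e[1])-25:int(e[1])+25,int(e[0])-25:int(e[0])+25];P=cdepth('wrist',np.c_[xs.ravel(),ys.ravel()],d,p)
A=np.c_[P[:,:2]-P[:,:2].mean(0),np.ones(len(P))];k=np.linalg.lstsq(A,P[:,2],rcond=None)[0];print('top z',k[2],'tilt deg',np.degrees(k[:2]))
x,y=int(e[0]),int(e[1]);cv2.imwrite('pics/p2c.png',cv2.resize(im[y-200 if y>200 else 0:y+70,x-110:x+110],(560,560*(y+70-max(y-200,0))//220))[:,:,::-1][:600])
E
```

```text
25.2917 [557.92808054  46.25284123 123.8196491 ]
dish z26 (array([555.18101914,  28.14719976]), np.float64(29.552358163251906)) (321.7815246582031, 250.03573608398438)
top z 28.614149085150316 tilt deg [ 6.52616598 24.24293669]
```

View pics/p2c.png

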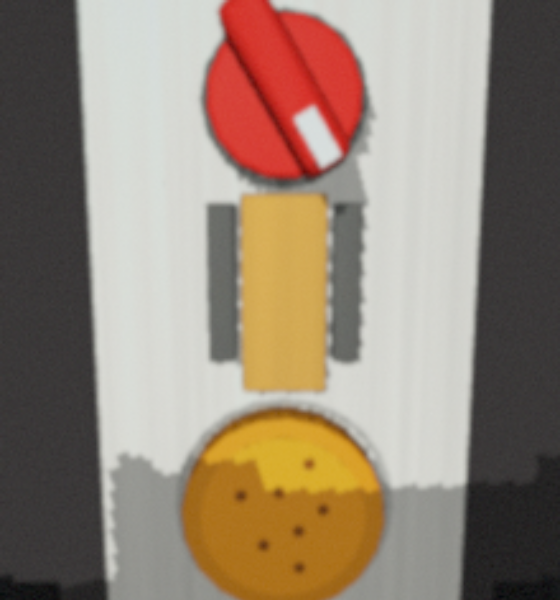

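The plane fit gives a tilt that doesn't fit the picture, so I check the depth more robustly.

```bash
python3 - <<'E'
from meas import *
im,d,p=load('p2')
for y in range(215,290,6): print(y,[ (cdepth('wrist',[(x,y)],d,p)[0][2].round(1)) for x in(295,308,322,336,350)])
print(robot.sense()['tcp_pos'])
E
```

```text
215 [np.float64(14.6), np.float64(19.1), np.float64(27.2), np.float64(19.0), np.float64(14.6)]
221 [np.float64(12.4), np.float64(28.3), np.float64(28.9), np.float64(28.6), np.float64(8.4)]
227 [np.float64(27.7), np.float64(27.3), np.float64(27.7), np.float64(28.8), np.float64(27.7)]
233 [np.float64(27.8), np.float64(28.1), np.float64(27.6), np.float64(27.6), np.float64(28.2)]
239 [np.float64(29.4), np.float64(27.4), np.float64(28.5), np.float64(27.8), np.float64(27.4)]
245 [np.float64(28.6), np.float64(27.8), np.float64(27.7), np.float64(26.8), np.float64(28.4)]
251 [np.float64(28.3), np.float64(27.7), np.float64(27.2), np.float64(27.8), np.float64(28.3)]
257 [np.float64(26.9), np.float64(28.4), np.float64(28.7), np.float64(28.1), np.float64(29.2)]
263 [np.float64(27.9), np.float64(28.6), np.float64(28.3), np.float64(27.2), np.float64(28.4)]
269 [np.float64(28.7), np.float64(28.5), np.float64(28.4), np.float64(27.1), np.float64(27.0)]
275 [np.float64(27.2), np.float64(27.7), np.float64(27.6), np.float64(27.9), np.float64(27.6)]
281 [np.float64(14.7), np.float64(27.4), np.float64(28.5), np.float64(28.1), np.float64(12.8)]
287 [np.float64(13.4), np.float64(27.0), np.float64(26.6), np.float64(27.5), np.float64(14.0)]
[558.16140488  46.20205673 124.07098599]
```

The dish is flat. Its top reads 28 everywhere while the plate reads 14, so it stands 14 mm above the plate as it should, and there is free play all round. The earlier tilt came from window pixels outside the dish. Now the thumbscrew, about 121° from its seat: grip it and turn clockwise, watching the torque.

```bash
cat > scr.py <<'E'
from meas import *
def Rj(deg): # jaw axis world angle
    b=np.radians(deg);y=np.array([np.cos(b),np.sin(b),0]);z=np.array([0,0,-1.]);return np.c_[np.cross(y,z),y,z]
W=np.array([584.2,137.4,15.3]);SEAT=16.2-121.3
def st(l):
    s=robot.sense();R=s['orientation'];print(l,'t',round(s['time'],2),'yaw',round(float(np.degrees(np.arctan2(R[1,1],R[0,1]))),2),'F',s['force'].round(1),'T',s['ft_torque'].round(2),'p',s['tcp_pos'].round(1),'w',round(float(s['grip_width']),1));return s
E
python3 - <<'E'
from scr import *
robot.grip(40,20);print(robot.solve_ik(W+[0,0,75],Rj(16.2)))
robot.move_ptp(W+[0,0,75],Rj(16.2));
print(robot.move_straight(W,feed=100,f_stop=6));robot.dwell(.2);st('down')
robot.grip(5,20);robot.dwell(.2);st('grip')
for a in(-14,-44,-74):
    robot.move_ptp(W,Rj(a));robot.dwell(.1);st(a)
E
```

```text
[ 1.91511184e+00  2.11780162e+01  9.38226031e+01 -2.54444375e-14
  6.49993807e+01 -1.42848882e+01]
False
down t 27.53 yaw 16.2 F [ 0.6  0.7 -0.2] T [ 0.01 -0.09  0.  ] p [584.9 137.5  16.1] w 40.2
grip t 28.27 yaw 16.2 F [-2.4 -1.   3.5] T [-0.16  0.29 -0.04] p [584.  137.4  15.3] w 11.8
-14 t 28.93 yaw -13.88 F [-2.2  0.1  2.8] T [-0.15  0.27 -0.03] p [584.2 137.4  15.4] w 11.6
-44 t 29.6 yaw -43.86 F [-1.8 -1.7  2.8] T [-0.29  0.16 -0.02] p [584.3 137.3  15.3] w 11.9
-74 t 30.27 yaw -73.85 F [-1.6 -2.   1.9] T [-0.51  0.12 -0.03] p [584.4 137.2  15.3] w 12.2
```

Turning goes cleanly with low side forces. Now small steps onto the seat.

```bash
python3 - <<'E'
from scr import *
robot.move_ptp(W,Rj(-95));robot.dwell(.1);st(-95)
for a in(-99,-102,-104,-106,-108,-110,-112):
    robot.move_ptp(W,Rj(a));robot.dwell(.15);s=st(a)
    if abs(s['ft_torque'][2]+.03)>.35: break
E
```

```text
-95 t 30.81 yaw -94.82 F [-0.4 -5.   1.7] T [-0.81  0.15 -0.02] p [584.4 137.1  15.4] w 11.8
-99 t 31.21 yaw -98.88 F [-0.9 -5.9  1.9] T [-0.84  0.11 -0.09] p [584.4 137.   15.4] w 11.7
-102 t 31.61 yaw -101.88 F [-0.5 -4.8  2.1] T [-0.79  0.17 -0.  ] p [584.4 137.1  15.4] w 12.4
-104 t 32.01 yaw -103.88 F [-0.9 -4.9  2.3] T [-0.89  0.16 -0.02] p [584.4 137.   15.4] w 11.9
-106 t 32.41 yaw -105.83 F [-1.  -5.6  2.7] T [-0.82  0.17  0.27] p [584.3 137.   15.3] w 11.9
-108 t 32.81 yaw -107.81 F [ 0.1 -6.2  1.4] T [-0.84  0.09  0.44] p [584.4 137.   15.4] w 12.0
```

The torque rises at −105° to −106°, where the geometry puts the seat (−105.1°), and reaches 0.44 N·m at −108°, so the screw is on its hard stop. Now back off 90°.

```bash
python3 - <<'E'
from scr import *
s=robot.sense();snap('seat')
robot.move_ptp(W,Rj(-60));st('m')
robot.move_ptp(W,Rj(-15.1));robot.dwell(.4);st('end')
snap('e1');im,d=robot.capture('scene');cv2.imwrite('pics/se.png',cv2.resize(im[170:340,240:460],(770,595),interpolation=cv2.INTER_CUBIC)[:,:,::-1])
im,d=robot.capture('top');cv2.imwrite('pics/te.png',im[:,:,::-1])
E
```

```text
m t 33.67 yaw -60.05 F [ 1.1 -4.4  2. ] T [-0.78 -0.04  0.08] p [584.4 137.3  15.3] w 11.9
end t 34.85 yaw -15.12 F [-1.1 -2.4  4.4] T [-0.57  0.09  0.03] p [584.2 137.5  15.3] w 11.9
```

View pics/se.png

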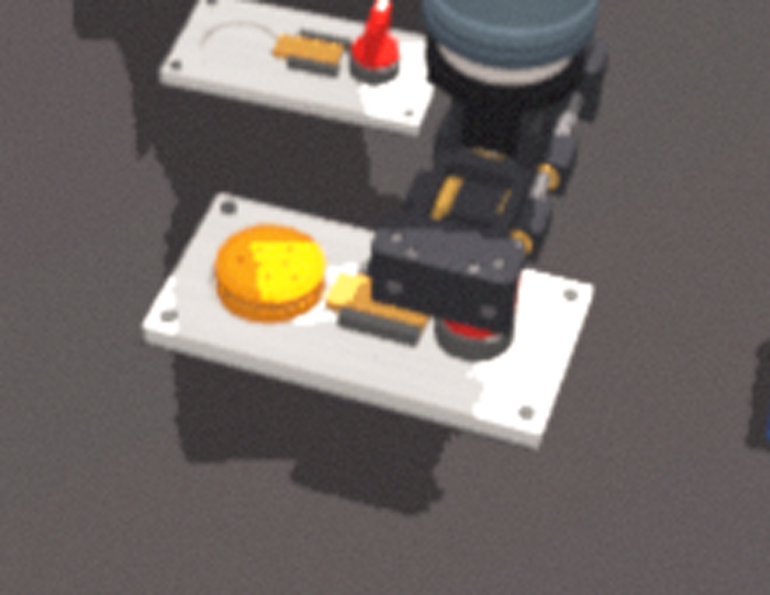

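View pics/e1.png

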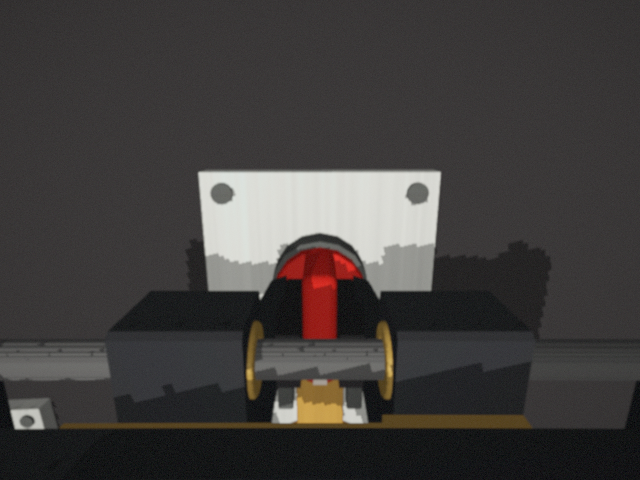

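View pics/te.png

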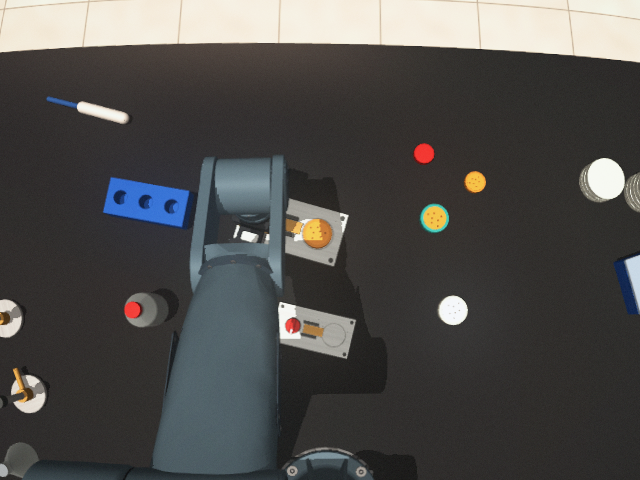

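The end pictures show:
- **Dish:** it lies flat in the nest at top view (318,233), with a gap to the brass jaw.
- **Wing:** it stands along the holder between the fingers at wrist view (320,310), a quarter turn off its seat, with the mark toward the nest.
- **Bystanders:** the rack (149,203), bottle (145,310), cap (424,153) and white dish (453,310) are at their first pixels.

I'm handing the job in.

```bash
python3 - <<'E'
from scr import *
robot.dwell(.3);st('final');robot.job_done()
E
```

```text
final t 35.3 yaw -15.1 F [-0.9 -2.5  4.8] T [-0.47  0.13 -0.01] p [584.2 137.5  15.3] w 11.5
the job is handed in; nothing more can be done
```

The job is done and handed in at 35.3 s of the 54 s allowed. The amber dish is released in the nest, and the thumbscrew is seated, backed off a quarter turn and held still between the fingers.

**Last checks that agreed**
- **Dish:** its top is level in the wrist depth picture and stands 14 mm above the plate, as it should. The last scene picture shows it clear of the brass jaw.
- **Thumbscrew:** the torque rose at the hard stop at a gripper yaw of about −105°, where the holder's geometry puts the seat (−105.1°). It now rests at −15.1°, a quarter turn back, with the wing along the holder and side forces under 5 N.
- **Bystanders:** the white dish, bottle, rack and cap are where they were in the first top picture.

**Checks that failed or disagreed**
- **Fingertips:** they end about 25 mm short of the stated TCP. My first grip on the dish closed on air, so I measured the gap with a light touch on the bench and corrected for it.
- **Test grip:** I also gripped and released the dish once on the bench to find the sideways offset. It moved about 0.3 mm.
- **Cameras:** the wrist and top cameras differed by about 2 mm in x, so I placed the dish by its position relative to the nest.
- **Height and tilt:** one dish height came out at 11.7 mm because the visible side wall was included; the corrected fit agreed with 20 mm. One tilt fit was wrong because of pixels outside the dish.

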